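# Pin the coated bracket in the drilling jig

### The job

Take the yellow-headed locating pin out of the wooden rack and push it down through the slot in the foot of the grey bracket clamped in the jig, feeling along the slot for the round hole in the brass block beneath, until the pin has dropped fully home with its collar flat on the foot. Let go of it there, and leave the other two pins in the rack and the paint tin where it is.

Things in the scene. Friction and masses are not known exactly. Their poses are not given: they have to be found in the camera images.
- pin_yellow: The yellow locating pin: square plastic head 22 x 22 mm, 42 to 86 mm above the tip; steel collar 26 mm wide, 36 to 42 mm above it; 12 mm round steel shank below, its last 8 mm tapering by 3 mm. Origin: centre of the tip; z points up to the head, x and y square to the head. Stands in the rack, collar on its top.
- rack: Light wooden block 64 x 170 x 42 mm (x, y, z) fixed to the table, with three holes of 15 mm, 38 mm deep, in a row along its y axis at y = -50, 0 and +50 mm; a pin stands in each (which is where varies). Origin: centre of its underside.
- jig: Jig fixed to the table: dark base 110 x 220 x 12 mm (x, y, z), blue rails, and clamped on them a grey cast bracket whose 10 mm thick foot, 70 mm wide in x, runs from y = -50 to +95 mm with its top at z = 50 mm. Under the foot (z = 14 to 40 mm) lies a brass block with the hole. Origin: on the table right below the slot's centre.
- jig_slot (a point): Centre of the slot's mouth on top of the foot; axes as the jig's. Slot 15 mm wide in x, 42 mm long in y. The brass block under it has one upright 13.6 mm through hole at x = 0, anywhere from y = -13 to +13 mm: not reported, to be seen or felt. The block stops a pin tip 10 mm below this point; in the hole the tip goes to 36 mm below, the collar on the foot.
- jig_post (a point): Centre of the top of the bracket's round post, 44 mm wide, standing on the foot 70 mm from the slot's centre along the jig's y; 95 mm above the table.
- jig_clamp (a point): Top of the steel toggle clamp that holds the foot's other end, 70 mm above the table; it reaches from y = -38 mm to -95 mm of the jig, its red handle, up to 82 mm high, on to -141 mm.
- pin_red: Leave in the rack. Thinner red pin: square plastic head 22 x 22 mm, 42 to 86 mm above the tip; steel collar 26 mm wide, 36 to 42 mm above it; 9 mm round steel shank below, its last 8 mm tapering by 3 mm. Origin: centre of the tip; z points up to the head, x and y square to the head. Stands in the rack, collar on its top.
- pin_blue: Leave in the rack. Thinner blue pin: square plastic head 22 x 22 mm, 42 to 86 mm above the tip; steel collar 26 mm wide, 36 to 42 mm above it; 9 mm round steel shank below, its last 8 mm tapering by 3 mm. Origin: centre of the tip; z points up to the head, x and y square to the head. Stands in the rack, collar on its top.
- tin: Closed grey paint tin, 72 mm wide, 85 mm high, standing behind the jig and rack. Origin: centre of its underside. Leave alone.
Not all that is in view belongs to the job. Of the things like the pin_yellow, leave any that is green; of the rest the larger one is meant.

How it is judged (in metres and radians):
At the end, for the whole second after the job is handed in: Yellow pin upright (0.08 rad) and still in the hole under the slot (within 4 mm of the jig's x = 0, 17 mm of its y = 0), tip 10 to 16.5 mm above the table (14 is home); red and blue pins within 20 mm, tin within 30 mm of their starts (x of pin_yellow in the frame of jig between -0.004 and 0.004 m and y of pin_yellow in the frame of jig between -0.017 and 0.017 m and z of pin_yellow in the frame of jig between 0.01 and 0.0165 m and angle between pin_yellow's own z axis and vertical below 0.08 rad and linear speed of pin_yellow below 0.02 m/s and distance of each of pin_red, pin_blue from where it was at the start of the episode below 0.02 m and distance of tin from where it was at the start of the episode below 0.03 m); the robot touches nothing.
It fails at once if the red or blue pin is moved by more than 20 mm (distance of any of pin_red, pin_blue from where it was at the start of the episode above 0.02 m).
It fails at once if the paint tin is moved by more than 30 mm (distance of tin from where it was at the start of the episode above 0.03 m).
It also fails if it takes over 54 s, if anything falls off the work surface, if the arm or the gripper's body presses on something with over 40 N, if the wrist force passes 120 N, or if a joint passes its speed limit or range.

### The arm

A 7-joint arm with a two-finger parallel gripper is mounted at the origin on the work surface. World frame = base frame: x ahead of the robot, y to its left, z up, the work surface at z = 0. Lengths are in mm, angles in rad, forces in N, time in s.
With the tool pointing down it reaches from about 400 to 875 mm from the base axis. Payload 6.5 kg.
Tool frame: the origin (TCP) lies between the finger pads; the fingertips stand 19 mm ahead of it and the grasp point (between the pads) is the TCP (ctrl.tcp_to_tips is the distance from the TCP to the fingertips, in mm); x points along the fingers, z is the direction in which the jaws open and shut, and the axes are right-handed (so a half turn about x gives the same grasp; the last joint's range is limited). The gripper opens to 85 mm and grips with 20 to 120 N. Pads are 22 mm wide; open, the fingers measure 114 mm over their backs; the gripper's body (76 mm by 85 mm) begins 54 mm behind the grasp point. The pads swing forward as they close: fully open they stand 13 mm farther back than shut.
Start: joints at [1.073, 0.536, -0.004, 1.538, 0.003, 1.067, -0.071], TCP at [272.024, -590.333, 250.29] pointing down, gripper open.
Joint ranges: [-2.7, 2.7], [-0.37, 2.16], [-1.27, 1.26], [0.24, 2.4], [-1.31, 4.45], [0.19, 1.91], [-2.76, 2.76]. Speed limits (rad/s): [2.39, 2.39, 3.14, 3.14, 3.14, 3.14, 3.14].

### API

Orientations are given as a unit quaternion [x, y, z, w].
In Python, from plant import ctrl, imaging, workorder gives the robot as it stands. The module is installed in compiled form; this text tells all that it offers.
- The arm moves only by the shell command python3 -m creep 'ROWS'. ROWS is JSON, one flat list of numbers, 7 for each row, row after row: the shift along the tool's x, y, z in units of 0.25 m (1.0 is 0.25 m), then the turn, a rotation vector about the tool's x, y, z in units of pi/4 rad (1.0 is pi/4 rad), then the opening, from -1 (shut) to 1 (fully open). A call has 1 to 5 rows; each row is the pose to reach, as a shift and turn from the pose commanded when the call began, along the tool's axes at that moment; what a row does not reach only later rows make up. A row lasts 1/12 s, in which the tool goes at most 41.7 mm and 7.16 degrees, less where a joint would pass 70% of its speed; a pose out of reach is approached as far as the arm can. A call with a number of a shift or a turn outside -1 to 1 is refused whole. A call with a gripper value outside its range is refused whole. The fingers move at their own pace and stop on an object; the grip force is fixed at half the most. Time passes only in rows, so rows that repeat a pose let the fingers close. It gives the time, the measured TCP pose, the force and the opening at its end, in the units of the state.
- ctrl.state(): the state, without advancing time (a new reading comes with each control period).
- imaging.snapshot(name): name is "side" or "top" or "wrist"; returns a dict with "pixels" (420x560x3 uint8, blue, green, red), "vertical_fov" (degrees; the focal length in pixels is half the picture's height over the tangent of half this angle, whatever the lens; pixels are square), "cx", "cy" (the principal point, pixels), "rvec" (rotation vector, rad) and "tvec" (3), from world to camera coordinates, as OpenCV has them. Camera axes: x right, y down, z forward; pixel columns grow to the right and rows downward; lengths in mm; the calibration is good to about 2 mm. A picture is of the moment at which its call begins. There is no depth.
- workorder.sign_off(): hands the job in, once; it reports no verdict.
The state is a dict: "time": time; "joint_positions": joint angles; "qvel": joint speeds; "joint_torque": joint torques, N m; "eef_pos": TCP position; "ee_rot": TCP orientation; "ft_force": force on the tool from outside, world axes, zero at the start; "torque": the same for the moment, N m; "opening": opening from 0.0 (shut) to 1.0 (fully open).
Only numpy, scipy, OpenCV 4.12 (cv2) and the standard library are available. Lean on these libraries where they do the work, as an engineer would, in place of code of your own. Each camera call takes 0.05 s, during which the arm holds its last target.

## Working session

There is one attempt and no reset: what is moved stays moved. The work goes in short steps, Python scripts to look and compute and a shell command to move; the robot and the scene stay as the last step left them, time stands still between calls to the robot, and variables do not carry over. Pictures are saved under pics/ and viewed, and the job is handed in when it is done.

```bash
mkdir -p pics; ls; cat > h.py <<'E'
import numpy as np, cv2
from plant import ctrl, imaging, workorder
from scipy.spatial.transform import Rotation as R
def snap(n,f=None):
    s=imaging.snapshot(n)
    if f: cv2.imwrite('pics/'+f,s['pixels'])
    return s
def K(s):
    h=s['pixels'].shape[0]; f=h/2/np.tan(np.radians(s['vertical_fov'])/2)
    return f
def ray(s,u,v):
    f=K(s); Rm=cv2.Rodrigues(np.array(s['rvec'],float))[0]; t=np.array(s['tvec'],float).ravel()
    d=Rm.T@np.array([(u-s['cx'])/f,(v-s['cy'])/f,1.]); return -Rm.T@t,d
def atz(s,u,v,z):
    o,d=ray(s,u,v); return o+d*(z-o[2])/d[2]
def proj(s,P):
    f=K(s); Rm=cv2.Rodrigues(np.array(s['rvec'],float))[0]
    c=(Rm@np.atleast_2d(P).T).T+np.array(s['tvec'],float).ravel()
    return np.c_[f*c[:,0]/c[:,2]+s['cx'],f*c[:,1]/c[:,2]+s['cy']]
E
python3 - <<'E'
from h import *
import pickle
S={}
for n in ('side','top','wrist'):
    s=snap(n,n+'0.png');S[n]=s
    print(n,s['vertical_fov'],s['cx'],s['cy'],ray(s,s['cx'],s['cy']))
pickle.dump(S,open('s0.pkl','wb'))
print(ctrl.state()); print(ctrl.tcp_to_tips)
E
```

```text
pics
side 52.17262456177109 277.80663788368383 207.3415590395352 (array([ 60.11194503, 641.06603751, 622.33480441]), array([ 0.53390792, -0.64024943, -0.55228887]))
top 46.90510587819655 275.51461904748226 202.2826814028679 (array([ 341.46507661,   13.50660487, 1123.09129007]), array([ 0.21448353,  0.00665847, -0.97670491]))
wrist 71.64264884238318 279.4348842896231 202.57062875276998 (array([ 340.19530356, -558.71048812,  372.79071063]), array([-0.26850182, -0.12181188, -0.95554625]))
{'time': 0.15, 'joint_positions': array([ 1.07279415,  0.53697253, -0.00445707,  1.53861202,  0.00262206,
        1.06730375, -0.07121719]), 'qvel': array([ 0.00199842, -0.0033463 , -0.00070921, -0.00291068,  0.000424  ,
        0.00110807, -0.00200628]), 'joint_torque': array([ 1.03888462e-03, -5.83784151e+01,  1.04953140e+00, -2.59352839e+01,
        1.24957718e-02,  6.41360311e-03, -1.48148553e-05]), 'eef_pos': array([ 271.84427193, -589.93544178,  249.64019265]), 'ee_rot': array([ 0.38146718,  0.59592411, -0.38104069,  0.59511784]), 'ft_force': array([0.75758495, 0.13929706, 0.16582684]), 'torque': array([ 0.06501964,  0.03298415, -0.03536371]), 'opening': 0.9981610465364901}
19.0
```

View pics/top0.png

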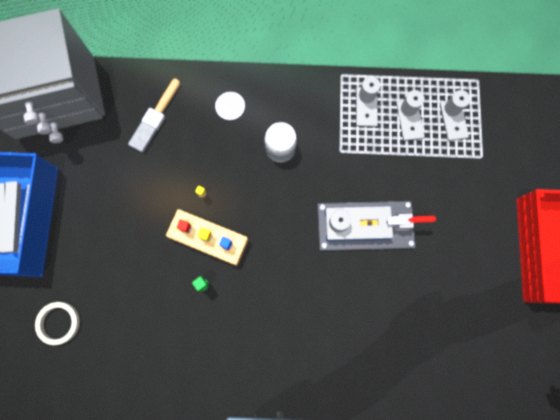

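View pics/side0.png

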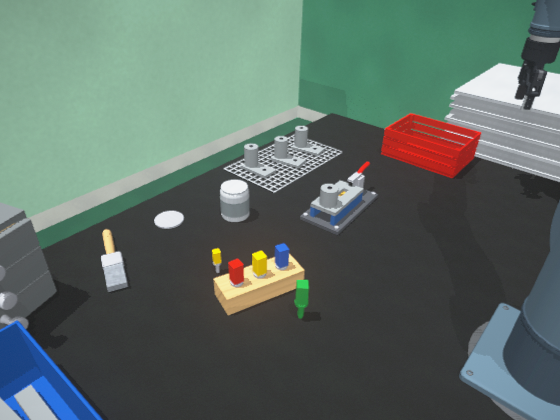

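View pics/wrist0.png

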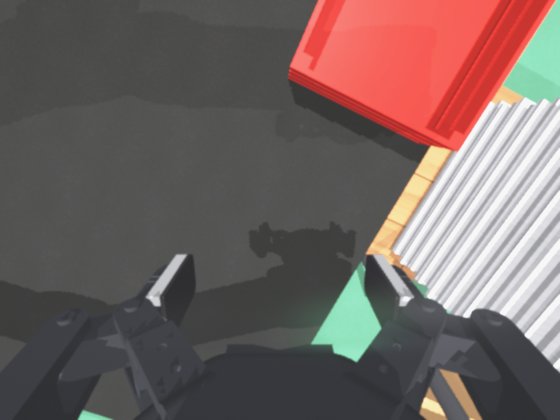

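The top view shows three look-alikes: a yellow pin in the rack (205,233), a smaller loose yellow one (200,190) and a green one (199,284). The target is the yellow pin in the rack's middle hole. I'll check it in a close crop, along with the jig.

```bash
python3 - <<'E'
import pickle,cv2,numpy as np
S=pickle.load(open('s0.pkl','rb'))
t=S['top']['pixels'];s=S['side']['pixels']
a=cv2.resize(t[175:295,155:255],None,fx=4,fy=4,interpolation=cv2.INTER_CUBIC)
b=cv2.resize(t[190:260,310:440],None,fx=6,fy=6,interpolation=cv2.INTER_CUBIC)
c=cv2.resize(s[230:330,200:320],None,fx=5,fy=5,interpolation=cv2.INTER_CUBIC)
d=cv2.resize(s[155:235,295:375],None,fx=6,fy=6,interpolation=cv2.INTER_CUBIC)
for n,i in zip('abcd',(a,b,c,d)): cv2.imwrite(f'pics/c_{n}.png',i)
E
```

```text
(no output)
```

View pics/c_a.png

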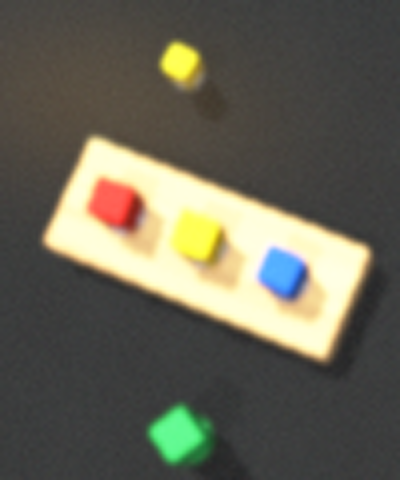

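View pics/c_b.png

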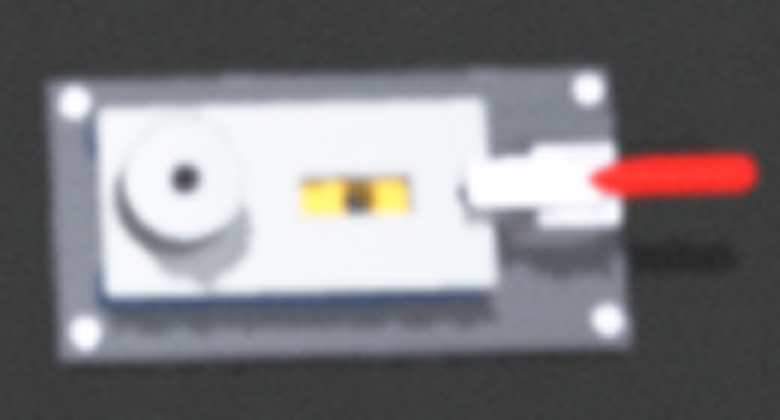

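View pics/c_c.png

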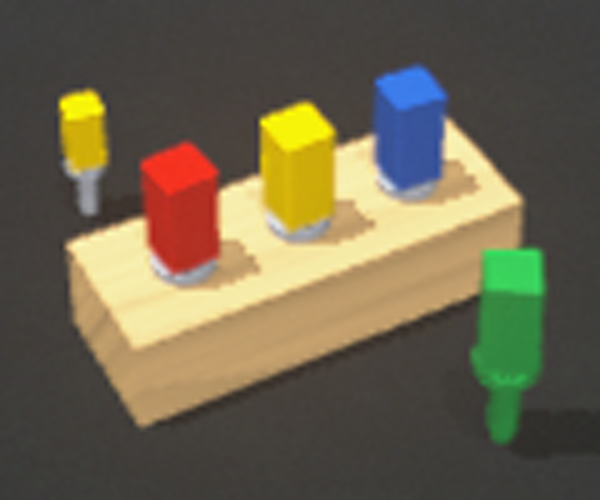

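View pics/c_d.png

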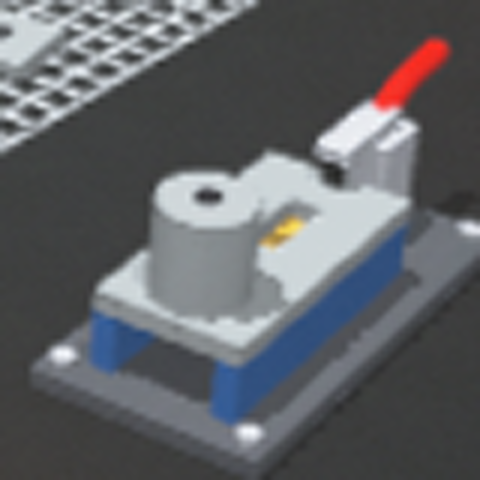

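```bash
cat > fit.py <<'E'
from h import *
import pickle
from scipy.optimize import least_squares
S=pickle.load(open('s0.pkl','rb')); T=S['top'];D=S['side']
def cr(p,x0,y0,k): return (np.array(p,float)+.5)/k-.5+[x0,y0]
A=lambda p:cr(p,155,175,4); B=lambda p:cr(p,310,190,6); C=lambda p:cr(p,200,230,5); Dd=lambda p:cr(p,295,155,6)
# local pts
def tr(q,P):
    c,s=np.cos(q[2]),np.sin(q[2]); P=np.array(P,float)
    return np.c_[q[0]+c*P[:,0]-s*P[:,1],q[1]+s*P[:,0]+c*P[:,1],P[:,2]]
# rack, image left = +y, up = +x
rt=[(32,85,42),(32,-85,42),(-32,-85,42),(-32,85,42)]
pt=A([(93,137),(371,249),(328,361),(44,243)])
ps=C([(522,200),(134,347),(68,245),(445,118)])
rs=[(-32,-85,42),(-32,85,42),(32,85,42),(32,-85,42)]
def fit(obs,q0):
    f=lambda q:np.concatenate([(proj(s,tr(q,P))-o).ravel() for s,P,o in obs])
    r=least_squares(f,q0); print(r.x.round(3),'yawdeg',np.degrees(r.x[2]).round(2),'rms',np.sqrt(np.mean(r.fun**2)).round(2)); return r.x
g=atz(T,*A([(207,248)])[0],42)
for obs in ([(T,rt,pt)],[(D,rs,ps)],[(T,rt,pt),(D,rs,ps)]): fit(obs,[g[0],g[1],-0.4])
for z,p in ((92,(196,230)),): print('pin head top',atz(T,*A([p])[0],z))
print('pin side',atz(D,*C([(297,127)])[0],92))
jb=[(55,110,12),(55,-110,12),(-55,-110,12),(-55,110,12)]
# base centre may be offset; fit foot + slot + post
jf=[(35,95,50),(35,-50,50),(-35,-50,50),(-35,95,50),(0,70,95)]
of=B([(97,103),(487,98),(497,288),(103,295),(184,179)])
js=[(0,70,95),(-35,95,50),(35,95,50)]
osd=Dd([(208,196),(232,352),(92,302)])
g=atz(T,*B([(356,196)])[0],50)
q1=fit([(T,jf,of)],[g[0],g[1],0]); q2=fit([(T,jb,B([(45,80),(607,68),(632,348),(60,362)]))],[g[0],g[1],0])
q3=fit([(T,jf,of),(T,jb,B([(45,80),(607,68),(632,348),(60,362)]))],q1)
sl=[(7.5,21,50),(7.5,-21,50),(-7.5,-21,50),(-7.5,21,50)]
q4=fit([(T,sl,B([(302,178),(411,177),(411,214),(303,215)]))],q1)
h=atz(T,*B([(358,196)])[0],40); print('hole',h)
for q in (q3,q4):
    d=h[:2]-q[:2];c,s=np.cos(q[2]),np.sin(q[2]);print('local',c*d[0]+s*d[1],-s*d[0]+c*d[1])
E
python3 fit.py
```

```text
[ 4.94039e+02  1.72468e+02 -3.44000e-01] yawdeg -19.7 rms 0.63
[ 4.92407e+02  1.75032e+02 -3.55000e-01] yawdeg -20.36 rms 0.48
[ 4.93521e+02  1.73507e+02 -3.48000e-01] yawdeg -19.97 rms 0.72
pin head top [495.86983894 172.37480826  92.        ]
pin side [492.24456884 176.02650481  92.        ]
[ 5.40055e+02 -1.90920e+02  5.60000e-02] yawdeg 3.21 rms 0.52
[ 5.39776e+02 -1.90579e+02  6.60000e-02] yawdeg 3.76 rms 0.15
[ 5.40051e+02 -1.90769e+02  6.20000e-02] yawdeg 3.55 rms 0.43
[ 5.39811e+02 -1.91330e+02  4.70000e-02] yawdeg 2.69 rms 0.26
hole [ 541.66327622 -193.7114698    40.        ]
local 1.4268086127771906 -3.0366333700194024
local 1.7385337473338605 -2.465625852951465
```

```bash
cat > go.py <<'E'
import sys
from h import *
def need(pos,jaw):  # jaw: yaw deg of jaw axis (tool z) in world; tool x down
    st=ctrl.state(); Rm=R.from_quat(st['ee_rot']); M=Rm.as_matrix()
    sh=M.T@(np.array(pos)-st['eef_pos'])
    best=None
    for k in (0,180):
        a=np.radians(jaw+k); z=np.array([np.cos(a),np.sin(a),0]); x=np.array([0,0,-1.]); G=np.c_[x,np.cross(z,x),z]
        rv=(Rm.inv()*R.from_matrix(G)).as_rotvec()
        if best is None or np.linalg.norm(rv)<np.linalg.norm(best): best=rv
    print('t',round(st['time'],2),'pos',st['eef_pos'].round(1),'jawdir',np.degrees(np.arctan2(M[1,2],M[0,2])).round(2),'tilt',M[:,0].round(4),'op',round(st['opening']*85,1),'F',st['ft_force'].round(1),'q',st['joint_positions'].round(2))
    print('shift mm',sh.round(1),'units',(sh/250).round(4),'turn units',(best/(np.pi/4)).round(4))
if __name__=='__main__':
    v=list(map(float,sys.argv[1:5])); need(v[:3],v[3])
E
python3 go.py 494 173.5 200 -20
python3 - <<'E'
from h import *
import pickle
S=pickle.load(open('s0.pkl','rb'))
print(atz(S['top'],200,190,50),atz(S['side'],217,252,60),atz(S['top'],199,284,60),atz(S['top'],281,135,85))
E
```

```text
t 0.15 pos [ 271.8 -589.9  249.6] jawdir -65.25 tilt [-6.0e-04  1.1e-03 -1.0e+00] op 84.8 F [0.8 0.1 0.2] q [ 1.07  0.54 -0.    1.54  0.    1.07 -0.07]
shift mm [  50.4  521.3 -600.3] units [ 0.2014  2.0853 -2.4011] turn units [-1.0057e+00 -1.6000e-03 -5.0000e-04]
[598.7063623  194.14185359  50.        ] [588.74679383 198.04840709  60.        ] [386.9142932  179.08944581  60.        ] [725.83376246  14.50756382  85.        ]
```

```bash
python3 -m creep '[0,0.108,-0.124,0,0,0,0.2, 0,0.216,-0.248,0,0,0,0.2, 0,0.324,-0.372,0,0,0,0.2, 0,0.432,-0.496,0,0,0,0.2, 0,0.54,-0.62,0,0,0,0.2]'
python3 -m creep '[0,0.108,-0.124,0,0,0,0.2, 0,0.216,-0.248,0,0,0,0.2, 0,0.324,-0.372,0,0,0,0.2, 0,0.432,-0.496,0,0,0,0.2, 0,0.54,-0.62,0,0,0,0.2]'
python3 go.py 494 173.5 200 -20
```

```text
time: 0.57
eef_pos: [329.8, -391.0, 250.1]
ee_rot: [0.381, 0.596, -0.381, 0.595]
ft_force: [0.8, 0.1, -0.3]
opening: 0.601
time: 0.98
eef_pos: [387.5, -193.9, 250.3]
ee_rot: [0.381, 0.595, -0.381, 0.596]
ft_force: [1.0, 0.3, -0.1]
opening: 0.6
t 0.98 pos [ 387.5 -193.9  250.3] jawdir -65.27 tilt [ 1.e-04 -3.e-04 -1.e+00] op 51.0 F [ 1.   0.3 -0.1] q [ 0.54  0.17 -0.2   2.07  0.05  0.9  -0.82]
shift mm [  50.2  250.5 -289.1] units [ 0.201   1.0019 -1.1565] turn units [-1.006e+00  3.000e-04  2.000e-04]
```

```bash
python3 -m creep '[0,0.108,-0.124,0,0,0,0.2, 0,0.216,-0.248,0,0,0,0.2, 0,0.324,-0.372,0,0,0,0.2, 0,0.432,-0.496,0,0,0,0.2, 0,0.54,-0.62,0,0,0,0.2]'
python3 -m creep '[0.01,0.1,-0.115,-0.15,0,0,0.2, 0.02,0.2,-0.23,-0.3,0,0,0.2, 0.03,0.3,-0.345,-0.45,0,0,0.2, 0.04,0.38,-0.44,-0.6,0,0,0.2, 0.05,0.40,-0.47,-0.75,0,0,0.2]'
python3 go.py 494 173.5 200 -20
python3 - <<'E'
from h import *
import pickle
s=snap('wrist','w1.png'); pickle.dump(s,open('w1.pkl','wb'))
E
```

```text
time: 1.4
eef_pos: [445.2, 3.4, 250.4]
ee_rot: [0.381, 0.595, -0.381, 0.596]
ft_force: [0.8, 0.1, -0.0]
opening: 0.603
time: 1.82
eef_pos: [487.3, 156.0, 238.0]
ee_rot: [0.189, 0.682, -0.187, 0.682]
ft_force: [0.0, 0.4, 0.7]
opening: 0.599
t 1.82 pos [487.3 156.  238. ] jawdir -30.84 tilt [ 0.0013  0.0038 -1.    ] op 50.9 F [0.  0.4 0.7] q [ 0.03  0.36 -0.52  1.89  0.22  0.94 -1.13]
shift mm [38.1 18.3 -3.2] units [ 0.1524  0.073  -0.0128] turn units [-0.241  -0.0007 -0.0051]
```

View pics/w1.png

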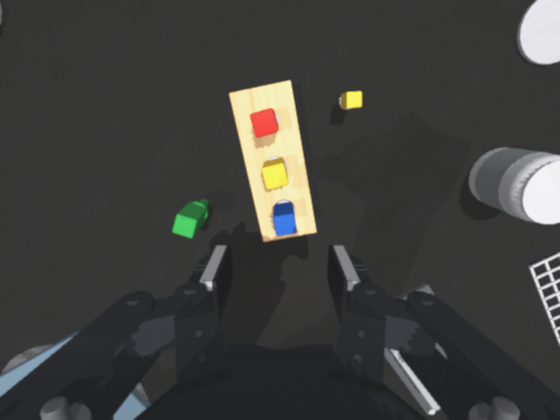

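Wrist view: the rack's middle yellow pin is at (275,173), red at (264,122), blue at (285,218), with the small yellow pin outside at (350,100). I'll crop it closer.

```bash
python3 - <<'E'
import cv2
i=cv2.imread('pics/w1.png'); cv2.imwrite('pics/w1c.png',cv2.resize(i[75:245,220:330],None,fx=3.5,fy=3.5,interpolation=cv2.INTER_CUBIC))
E
```

```text
(no output)
```

View pics/w1c.png

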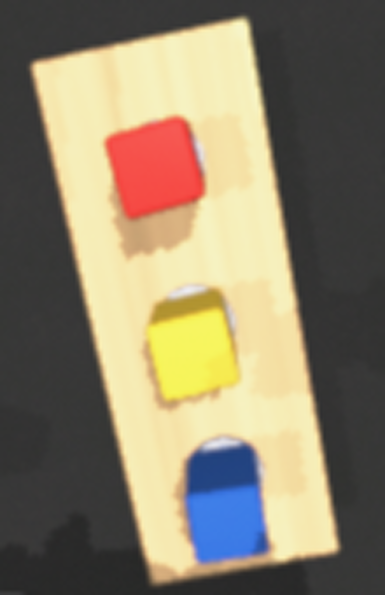

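```bash
python3 - <<'E'
from h import *
import pickle
from scipy.optimize import least_squares
s=pickle.load(open('w1.pkl','rb'))
c=lambda p:(np.array(p,float)+.5)/3.5-.5+[220,75]
P=np.array([atz(s,*q,92) for q in c([(150,330),(228,307),(240,383),(163,400)])]); print(P.round(1),P.mean(0))
e=[P[(i+1)%4]-P[i] for i in range(4)]; print([ (round(np.hypot(*v[:2]),1),round(np.degrees(np.arctan2(v[1],v[0])),1)) for v in e])
Q=np.array([atz(s,*q,42) for q in c([(31,63),(247,17),(340,550),(150,583)])]); print(Q.round(1),Q.mean(0))
e=[Q[(i+1)%4]-Q[i] for i in range(4)]; print([ (round(np.hypot(*v[:2]),1),round(np.degrees(np.arctan2(v[1],v[0])),1)) for v in e])
E
```

```text
[[486.7 186.1  92. ]
 [507.8 180.7  92. ]
 [500.  161.2  92. ]
 [479.6 167.9  92. ]] [493.52084095 173.97462183  92.        ]
[(np.float64(21.7), np.float64(-14.4)), (np.float64(21.0), np.float64(-111.7)), (np.float64(21.5), np.float64(161.9)), (np.float64(19.6), np.float64(68.6))]
[[491.4 265.2  42. ]
 [552.2 243.3  42. ]
 [495.   82.9  42. ]
 [433.4 105.6  42. ]] [492.98600031 174.24864388  42.        ]
[(np.float64(64.6), np.float64(-19.7)), (np.float64(170.3), np.float64(-109.6)), (np.float64(65.6), np.float64(159.8)), (np.float64(169.8), np.float64(70.0))]
```

```bash
python3 go.py 493.5 174 130 -20
python3 -m creep '[0.08,0.073,-0.013,-0.12,0,0,0.2, 0.2,0.073,-0.013,-0.24,0,0,0.2, 0.32,0.073,-0.013,-0.24,0,0,0.2, 0.40,0.073,-0.013,-0.24,0,0,0.2, 0.40,0.073,-0.013,-0.24,0,0,0.2]'
python3 go.py 493.5 174 71 -20
```

```text
t 1.87 pos [486.7 155.4 237.3] jawdir -30.44 tilt [-2.0e-04  3.1e-03 -1.0e+00] op 51.3 F [ 1.1  0.6 -0.3] q [ 0.03  0.37 -0.53  1.89  0.22  0.94 -1.13]
shift mm [107.4  19.2  -3.4] units [ 0.4295  0.0769 -0.0136] turn units [-0.232  -0.0019 -0.0035]
time: 2.28
eef_pos: [490.8, 164.8, 133.9]
ee_rot: [0.127, 0.698, -0.13, 0.693]
ft_force: [-1.3, -0.8, 0.3]
opening: 0.602
t 2.28 pos [490.8 164.8 133.9] jawdir -20.9 tilt [-0.0074 -0.0033 -1.    ] op 51.2 F [-1.3 -0.8  0.3] q [-0.02  0.54 -0.49  1.95  0.36  0.76 -1.09]
shift mm [62.9  9.9 -0.4] units [ 0.2515  0.0397 -0.0014] turn units [-0.0199 -0.0073  0.0072]
```

```bash
python3 -m creep '[0,0,0,0,0,0,0.2, 0,0,0,0,0,0,0.2]'
python3 go.py 493.5 174 71 -20
```

```text
time: 2.45
eef_pos: [494.4, 167.1, 139.0]
ee_rot: [0.128, 0.695, -0.128, 0.696]
ft_force: [1.0, 0.8, 0.9]
opening: 0.601
t 2.45 pos [494.4 167.1 139. ] jawdir -20.81 tilt [ 1.5e-03  2.0e-04 -1.0e+00] op 51.1 F [1.  0.8 0.9] q [-0.02  0.53 -0.5   1.94  0.36  0.76 -1.09]
shift mm [68.   6.1 -3.4] units [ 0.2721  0.0242 -0.0135] turn units [-0.0179  0.0017 -0.0009]
```

```bash
python3 -m creep '[0.03,0.012,-0.007,-0.018,0,0,0.2, 0.05,0.024,-0.0135,-0.018,0,0,0.2, 0.05,0.024,-0.0135,-0.018,0,0,0.2, 0.05,0.024,-0.0135,-0.018,0,0,0.2]'
python3 go.py 493.5 174 71 -20
```

```text
time: 2.78
eef_pos: [492.4, 174.5, 125.4]
ee_rot: [0.122, 0.697, -0.122, 0.696]
ft_force: [1.0, 0.3, -0.6]
opening: 0.601
t 2.78 pos [492.4 174.5 125.4] jawdir -19.87 tilt [-1.e-04  0.e+00 -1.e+00] op 51.1 F [ 1.   0.3 -0.6] q [-0.04  0.55 -0.49  1.94  0.38  0.74 -1.1 ]
shift mm [54.4 -0.1  1.2] units [ 0.2174 -0.0003  0.0046] turn units [ 0.003  -0.0001 -0.    ]
```

```bash
python3 -m creep '[0.06,0,0.004,0,0,0,0.2, 0.12,0,0.004,0,0,0,0.2, 0.17,0,0.004,0,0,0,0.2, 0.217,0,0.004,0,0,0,0.2, 0.217,0,0.004,0,0,0,0.2]'
python3 go.py 493.5 174 71 -20
python3 - <<'E'
from h import *
snap('wrist','w2.png'); snap('side','s2.png')
i=cv2.imread('pics/s2.png'); cv2.imwrite('pics/s2c.png',cv2.resize(i[200:330,180:320],None,fx=4,fy=4,interpolation=cv2.INTER_CUBIC))
E
```

```text
time: 3.2
eef_pos: [492.2, 173.2, 69.0]
ee_rot: [0.121, 0.698, -0.123, 0.695]
ft_force: [-0.9, -0.6, -0.3]
opening: 0.6
t 3.2 pos [492.2 173.2  69. ] jawdir -19.89 tilt [-0.0033 -0.0013 -1.    ] op 51.0 F [-0.9 -0.6 -0.3] q [-0.09  0.64 -0.44  1.96  0.44  0.63 -1.16]
shift mm [-2.   1.2  1. ] units [-0.0081  0.0047  0.0039] turn units [ 0.0025 -0.0034  0.0029]
```

View pics/w2.png

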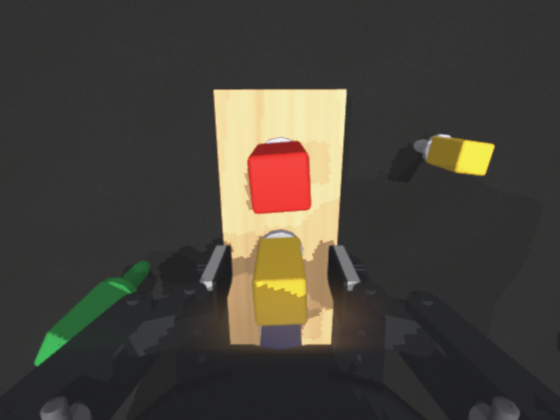

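View pics/s2c.png

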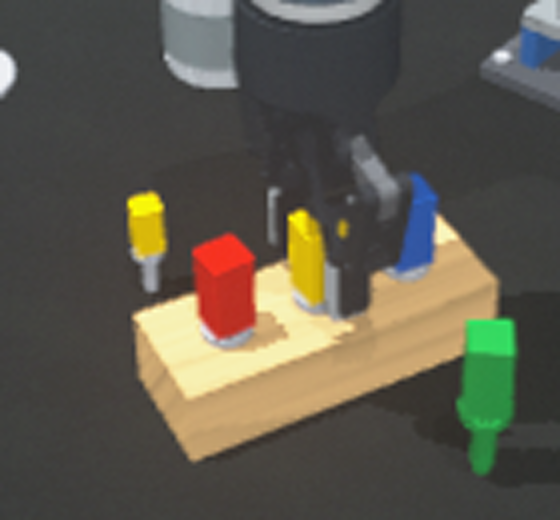

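Both views show the yellow head centred between the pads at wrist (280,280), with the neighbouring pins clear. I'll close the gripper.

```bash
python3 -m creep '[-0.004,0.003,0.003,0,0,0,-1, -0.004,0.003,0.003,0,0,0,-1, -0.004,0.003,0.003,0,0,0,-1, -0.004,0.003,0.003,0,0,0,-1, -0.004,0.003,0.003,0,0,0,-1]'
python3 -m creep '[0,0,0,0,0,0,-1, 0,0,0,0,0,0,-1, 0,0,0,0,0,0,-1]'
python3 go.py 493.5 174 150 -20
```

```text
time: 3.72
eef_pos: [495.0, 174.7, 72.9]
ee_rot: [0.122, 0.696, -0.122, 0.697]
ft_force: [-0.5, -0.2, 5.7]
opening: 0.247
time: 3.97
eef_pos: [495.0, 174.7, 72.9]
ee_rot: [0.122, 0.696, -0.122, 0.697]
ft_force: [-0.7, 0.0, 7.0]
opening: 0.252
t 3.97 pos [495.  174.7  72.9] jawdir -19.89 tilt [ 1.3e-03  6.0e-04 -1.0e+00] op 21.5 F [-0.7  0.   7. ] q [-0.08  0.64 -0.44  1.96  0.44  0.64 -1.15]
shift mm [-77.1  -1.1  -1.1] units [-0.3084 -0.0043 -0.0043] turn units [ 0.0024  0.0013 -0.0013]
```

Gripped, at 21.5 mm. Lifting straight up.

```bash
python3 -m creep '[-0.06,0,0,0,0,0,-1, -0.14,0,0,0,0,0,-1, -0.24,0,0,0,0,0,-1, -0.34,0,0,0,0,0,-1, -0.42,0,0,0,0,0,-1]'
python3 -m creep '[0,0,0,0,0,0,-1, 0,0,0,0,0,0,-1]'
python3 go.py 540.8 -193.5 185 3.5
python3 - <<'E'
from h import *
import pickle
W=snap('wrist','w3.png');s=snap('side','s3.png'); pickle.dump((W,s,ctrl.state()),open('w3.pkl','wb'))
i=cv2.imread('pics/s3.png'); cv2.imwrite('pics/s3c.png',cv2.resize(i[130:330,150:350],None,fx=3,fy=3,interpolation=cv2.INTER_CUBIC))
E
```

```text
time: 4.38
eef_pos: [494.7, 174.3, 178.8]
ee_rot: [0.122, 0.696, -0.122, 0.697]
ft_force: [0.9, -0.5, -1.1]
opening: 0.248
time: 4.55
eef_pos: [495.1, 174.2, 177.9]
ee_rot: [0.123, 0.696, -0.122, 0.697]
ft_force: [0.4, -1.0, -1.3]
opening: 0.254
t 4.55 pos [495.1 174.2 177.9] jawdir -19.92 tilt [ 2.3e-03  4.0e-04 -1.0e+00] op 21.6 F [ 0.4 -1.  -1.3] q [-0.    0.48 -0.53  1.91  0.32  0.84 -1.05]
shift mm [  -7.1 -330.1  168.2] units [-0.0285 -1.3205  0.6729] turn units [-0.5205  0.0029 -0.0009]
```

View pics/s3c.png

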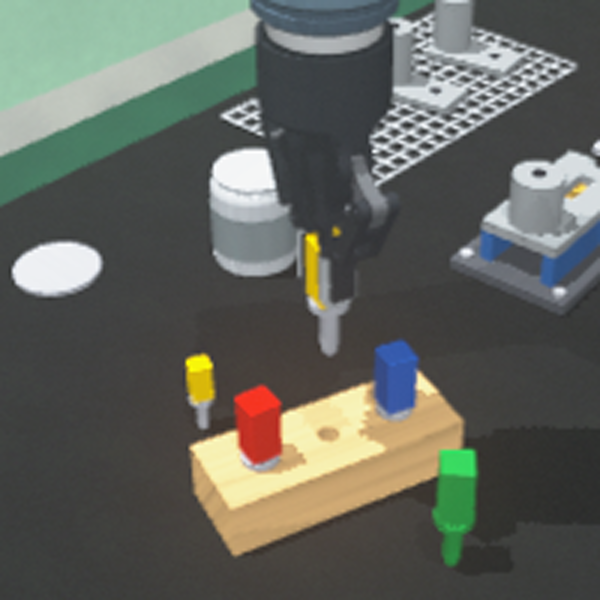

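View pics/w3.png

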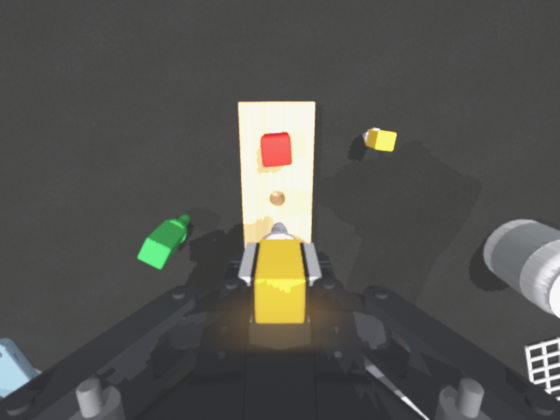

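The yellow pin is held upright and its rack hole is empty at wrist (277,198). Red and blue are undisturbed. I'll carry it just past the slot so the wrist camera can see the slot's mouth.

```bash
python3 -m creep '[-0.02,-0.146,0.074,0,0,0,-1, -0.04,-0.292,0.148,0,0,0,-1, -0.05,-0.438,0.222,0,0,0,-1, -0.05,-0.584,0.296,0,0,0,-1, -0.05,-0.73,0.37,0,0,0,-1]'
python3 -m creep '[0,-0.146,0.074,-0.1,0,0,-1, 0,-0.292,0.148,-0.2,0,0,-1, 0,-0.438,0.2,-0.3,0,0,-1, 0,-0.584,0.22,-0.4,0,0,-1, 0,-0.7,0.24,-0.52,0,0,-1]'
python3 -m creep '[0,0,0,0,0,0,-1, 0,0,0,0,0,0,-1]'
python3 go.py 543 -255 185 3.5
```

```text
time: 5.07
eef_pos: [518.5, -30.8, 188.4]
ee_rot: [0.122, 0.697, -0.122, 0.696]
ft_force: [1.1, 0.2, -1.2]
opening: 0.25
time: 5.48
eef_pos: [514.4, -217.1, 187.7]
ee_rot: [-0.022, 0.708, 0.022, 0.706]
ft_force: [0.5, -0.2, -2.8]
opening: 0.249
time: 5.65
eef_pos: [514.6, -216.0, 187.7]
ee_rot: [-0.02, 0.708, 0.02, 0.706]
ft_force: [0.4, 1.3, -1.4]
opening: 0.251
t 5.65 pos [ 514.6 -216.   187.7] jawdir 3.22 tilt [-2.9e-03  7.0e-04 -1.0e+00] op 21.3 F [ 0.4  1.3 -1.4] q [ 0.73  0.52 -0.54  1.81  0.33  0.9   0.09]
shift mm [  2.6 -40.5  26.2] units [ 0.0105 -0.162   0.1049] turn units [-0.0063 -0.0037 -0.0012]
```

```bash
python3 -m creep '[0,-0.08,0.05,0,0,0,-1, 0,-0.162,0.105,-0.006,0,0,-1, 0,-0.162,0.105,-0.006,0,0,-1, 0,-0.162,0.105,-0.006,0,0,-1]'
python3 - <<'E'
from h import *
import pickle
W=snap('wrist','w4.png'); pickle.dump((W,ctrl.state()),open('w4.pkl','wb'))
cv2.imwrite('pics/w4c.png',cv2.resize(W['pixels'][100:300,200:360],None,fx=3,fy=3,interpolation=cv2.INTER_CUBIC))
E
```

```text
time: 5.98
eef_pos: [545.2, -251.8, 188.4]
ee_rot: [-0.023, 0.707, 0.024, 0.706]
ft_force: [-0.3, 0.3, 0.3]
opening: 0.249
```

View pics/w4.png

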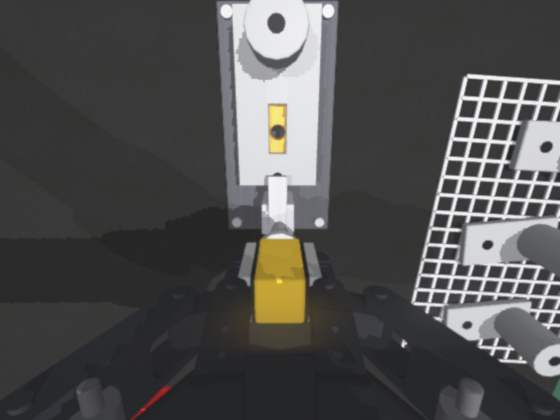

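View pics/w4c.png

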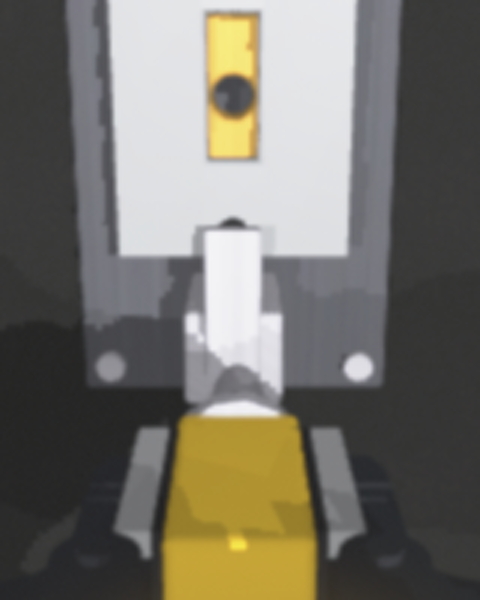

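```bash
python3 - <<'E'
from h import *
import pickle
s,st=pickle.load(open('w4.pkl','rb'))
c=lambda p:(np.array(p,float)+.5)/3-.5+[200,100]
print(st['eef_pos'])
tc=c([(206,12),(258,12),(258,160),(206,160)])
P=np.array([atz(s,*q,50) for q in tc]);print('slot',P.round(1),P.mean(0).round(1))
h=atz(s,*c([(233,97)])[0],40);print('hole',h.round(1))
F=np.array([atz(s,*q,50) for q in c([(119,255),(348,255)])]);print('foot edge',F.round(1), np.degrees(np.arctan2(*(F[1]-F[0])[1::-1])))
tz=st['eef_pos'][2]-66.9
tp=np.r_[st['eef_pos'][:2],tz]
print('pred tip px',proj(s,tp),'crop',(proj(s,tp)-[200,100])*3)
# circle of tip radius 4.5, projected
a=np.linspace(0,2*np.pi,8,endpoint=False); print(((proj(s,np.c_[tp[0]+4.5*np.cos(a),tp[1]+4.5*np.sin(a),np.full(8,tz)])-[200,100])*3).round(0).tolist())
E
```

```text
[ 544.74525763 -250.79298853  188.48746031]
slot [[ 530.2 -169.9   50. ]
 [ 544.9 -168.9   50. ]
 [ 547.9 -210.6   50. ]
 [ 532.4 -211.6   50. ]] [ 538.9 -190.2   50. ]
hole [ 539.3 -193.4   40. ]
foot edge [[ 507.2 -242.4   50. ]
 [ 577.6 -237.8   50. ]] 3.6879990020890143
pred tip px [[279.24764387 223.78367478]] crop [[237.74293161 371.35102434]]
[[257.0, 373.0], [252.0, 359.0], [239.0, 353.0], [225.0, 358.0], [218.0, 370.0], [223.0, 383.0], [237.0, 389.0], [250.0, 385.0]]
```

```bash
python3 - <<'E'
from h import *
import pickle
s,st=pickle.load(open('w4.pkl','rb'))
i=s['pixels'][200:260,245:315]
cv2.imwrite('pics/w4t.png',cv2.resize(i,None,fx=9,fy=9,interpolation=cv2.INTER_CUBIC))
E
```

```text
(no output)
```

View pics/w4t.png

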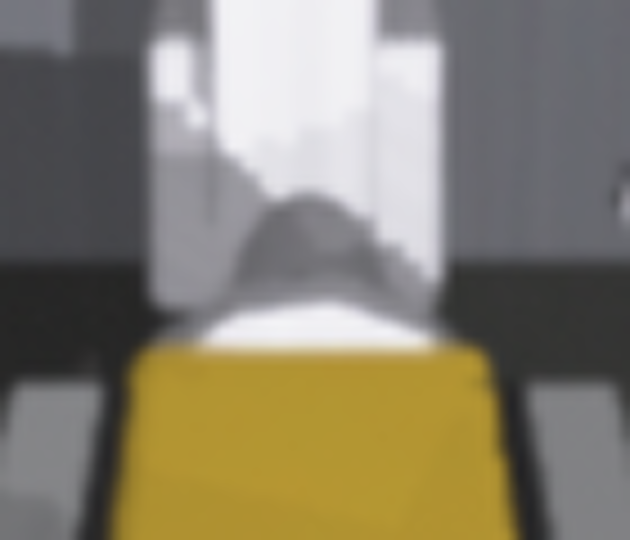

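```bash
python3 - <<'E'
from h import *
import pickle
s,st=pickle.load(open('w4.pkl','rb'))
M=R.from_quat(st['ee_rot']).as_matrix(); t=st['eef_pos']
for dy in (0,-1,-2,-3):
  r=[]
  for a,y in ((-.1+0,3),(0,4.5),(42,11),(86,11),(86,-11)):
    p=t+M@np.array([66.9-a,y+dy,0]); r.append(proj(s,p)[0].round(1).tolist())
  print(dy,r)
E
python3 - <<'E'
import cv2
i=cv2.imread('pics/w4.png'); cv2.imwrite('pics/w4h.png',cv2.resize(i[225:335,230:330],None,fx=5.5,fy=5.5,interpolation=cv2.INTER_CUBIC))
E
```

```text
0 [[279.1, 219.5], [279.1, 217.6], [279.1, 232.8], [279.1, 275.6], [279.3, 320.9]]
-1 [[279.1, 220.9], [279.1, 218.9], [279.1, 234.5], [279.2, 277.8], [279.3, 322.8]]
-2 [[279.1, 222.2], [279.1, 220.3], [279.1, 236.2], [279.2, 279.9], [279.3, 324.7]]
-3 [[279.1, 223.6], [279.1, 221.6], [279.1, 237.8], [279.2, 282.1], [279.3, 326.7]]
```

View pics/w4h.png

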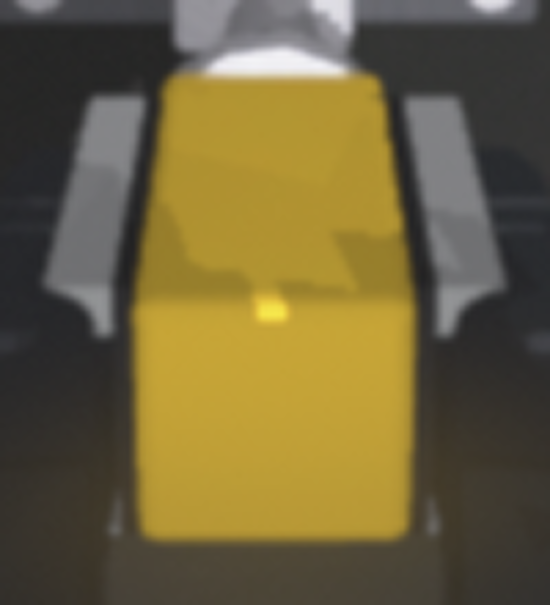

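```bash
python3 -m creep '[0,0.1,-0.01,0,0,0,-1, 0,0.2,-0.01,0,0,0,-1, 0,0.235,-0.01,0,0,0,-1, 0,0.235,-0.01,0,0,0,-1, 0,0.235,-0.01,0,0,0,-1]'
python3 go.py 539.5 -192 127 3.5
```

```text
time: 6.45
eef_pos: [538.3, -193.5, 189.5]
ee_rot: [-0.024, 0.707, 0.024, 0.707]
ft_force: [0.4, -1.3, -1.0]
opening: 0.249
t 6.45 pos [ 538.3 -193.5  189.5] jawdir 3.89 tilt [-5.e-04 -4.e-04 -1.e+00] op 21.2 F [ 0.4 -1.3 -1. ] q [ 0.67  0.54 -0.55  1.78  0.34  0.92  0.05]
shift mm [62.5  1.4  1.3] units [0.2499 0.0056 0.0052] turn units [ 0.0088 -0.0007  0.0004]
```

```bash
python3 -m creep '[0.08,0.005,0.005,0,0,0,-1, 0.16,0.005,0.005,0,0,0,-1, 0.22,0.005,0.005,0,0,0,-1, 0.25,0.005,0.005,0,0,0,-1, 0.25,0.005,0.005,0,0,0,-1]'
python3 -m creep '[0,0,0,0,0,0,-1, 0,0,0,0,0,0,-1]'
python3 go.py 539.5 -192 117 3.5
python3 - <<'E'
from h import *
import pickle
W=snap('wrist','w5.png');s=snap('side','s5.png');T=snap('top','t5.png'); pickle.dump((W,s,ctrl.state()),open('w5.pkl','wb'))
cv2.imwrite('pics/s5c.png',cv2.resize(s['pixels'][120:240,285:395],None,fx=5,fy=5,interpolation=cv2.INTER_CUBIC))
cv2.imwrite('pics/w5c.png',cv2.resize(W['pixels'][130:340,200:360],None,fx=3,fy=3,interpolation=cv2.INTER_CUBIC))
E
```

```text
time: 6.87
eef_pos: [538.4, -193.8, 125.3]
ee_rot: [-0.023, 0.708, 0.023, 0.706]
ft_force: [-0.1, 0.4, -0.9]
opening: 0.247
time: 7.03
eef_pos: [540.5, -193.5, 128.0]
ee_rot: [-0.023, 0.706, 0.023, 0.707]
ft_force: [0.1, -0.8, -0.2]
opening: 0.253
t 7.03 pos [ 540.5 -193.5  128. ] jawdir 3.74 tilt [ 1.6e-03 -6.0e-04 -1.0e+00] op 21.5 F [ 0.1 -0.8 -0.2] q [ 0.64  0.62 -0.5   1.81  0.4   0.81 -0.  ]
shift mm [11.   1.5 -0.9] units [ 0.0439  0.0061 -0.0035] turn units [0.0053 0.0019 0.0009]
```

View pics/s5c.png

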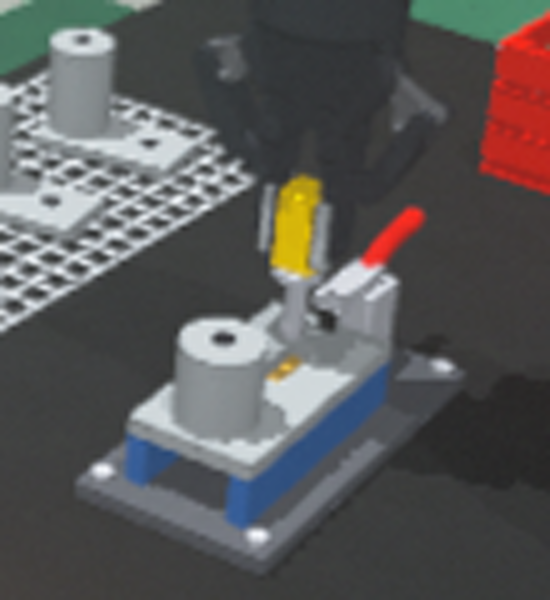

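View pics/w5c.png

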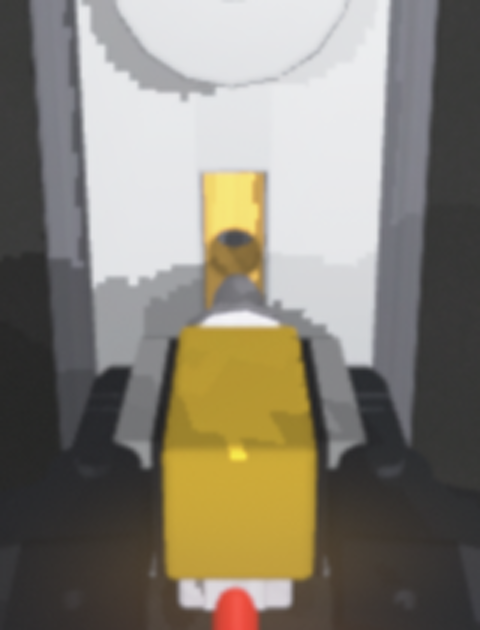

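```bash
python3 - <<'E'
from h import *
import pickle
s,_,st=pickle.load(open('w5.pkl','rb'))
c=lambda p:(np.array(p,float)+.5)/3-.5+[200,130]
print('hole',[atz(s,*q,40).round(1).tolist() for q in c([(234.5,253),(234.5,230),(234.5,276)])])
print('slot far end',[atz(s,*q,50).round(1).tolist() for q in c([(202,172),(267,172)])])
t=st['eef_pos'];M=R.from_quat(st['ee_rot']).as_matrix()
for dy in (0,-1,-2):
  print(dy,[((proj(s,t+M@np.array([66.9-a,y+dy,0]))[0]-[200,130])*3).round(0).tolist() for a,y in ((0,3),(0,4.5),(42,11),(86,11),(86,-11))])
E
python3 - <<'E'
import cv2
i=cv2.imread('pics/w5.png'); cv2.imwrite('pics/w5t.png',cv2.resize(i[180:250,250:310],None,fx=8,fy=8,interpolation=cv2.INTER_CUBIC))
E
```

```text
hole [[539.1, -192.9, 40.0], [538.7, -186.7, 40.0], [539.5, -199.2, 40.0]]
slot far end [[529.9, -169.5, 50.0], [545.3, -168.5, 50.0]]
0 [[239.0, 272.0], [239.0, 266.0], [239.0, 312.0], [240.0, 441.0], [240.0, 577.0]]
-1 [[239.0, 276.0], [239.0, 270.0], [239.0, 317.0], [240.0, 448.0], [240.0, 582.0]]
-2 [[239.0, 280.0], [239.0, 274.0], [239.0, 322.0], [240.0, 454.0], [240.0, 588.0]]
```

View pics/w5t.png

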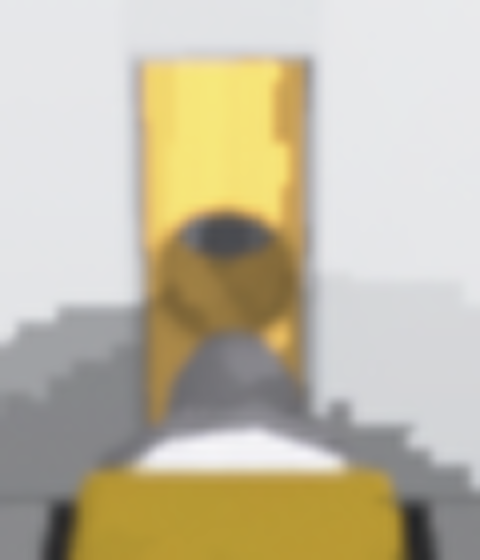

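```bash
python3 go.py 539.6 -192 115 3.5; python3 -m creep '[0.02,0.006,-0.0035,0,0,0,-1, 0.04,0.006,-0.0035,0,0,0,-1, 0.052,0.006,-0.0035,0,0,0,-1, 0.052,0.006,-0.0035,0,0,0,-1, 0.052,0.006,-0.0035,0,0,0,-1]'
python3 go.py 539.6 -192 107 3.5
```

```text
t 7.18 pos [ 540.3 -193.2  128. ] jawdir 3.76 tilt [ 1.5e-03 -7.0e-04 -1.0e+00] op 21.1 F [ 0.1  0.1 -0.6] q [ 0.64  0.62 -0.5   1.81  0.4   0.81 -0.  ]
shift mm [13.   1.3 -0.7] units [ 0.0519  0.0051 -0.0026] turn units [0.0057 0.0019 0.001 ]
time: 7.6
eef_pos: [538.5, -191.3, 113.6]
ee_rot: [-0.023, 0.707, 0.023, 0.706]
ft_force: [0.3, 0.2, -1.6]
opening: 0.252
t 7.6 pos [ 538.5 -191.3  113.6] jawdir 3.78 tilt [-8.e-04  3.e-04 -1.e+00] op 21.4 F [ 0.3  0.2 -1.6] q [ 0.63  0.64 -0.49  1.82  0.41  0.78 -0.01]
shift mm [ 6.6 -0.8  1.1] units [ 0.0266 -0.0031  0.0044] turn units [ 0.0063 -0.001  -0.0004]
```

```bash
python3 -m creep '[0,0,0,0,0,0,-1, 0,0,0,0,0,0,-1, 0,0,0,0,0,0,-1]'
python3 go.py 539.6 -192 107 3.5
```

```text
time: 7.85
eef_pos: [538.9, -191.5, 114.2]
ee_rot: [-0.023, 0.707, 0.023, 0.707]
ft_force: [0.6, 0.4, -0.4]
opening: 0.252
t 7.85 pos [ 538.9 -191.5  114.2] jawdir 3.77 tilt [ 3.e-04 -1.e-04 -1.e+00] op 21.5 F [ 0.6  0.4 -0.4] q [ 0.63  0.64 -0.49  1.82  0.41  0.78 -0.01]
shift mm [ 7.2 -0.6  0.7] units [ 0.0288 -0.0023  0.0027] turn units [0.006  0.0004 0.0002]
```

Inside the slot's mouth with no contact. Correcting by 0.6 mm and going down in small steps.

```bash
python3 -m creep '[0.012,-0.002,0.003,0,0,0,-1, 0.024,-0.002,0.003,0,0,0,-1, 0.034,-0.002,0.003,0,0,0,-1, 0.034,-0.002,0.003,0,0,0,-1, 0.034,-0.002,0.003,0,0,0,-1]'
python3 go.py 539.6 -192 100 3.5
```

```text
time: 8.27
eef_pos: [539.3, -191.8, 105.2]
ee_rot: [-0.023, 0.707, 0.023, 0.707]
ft_force: [-0.4, 0.1, -0.8]
opening: 0.25
t 8.27 pos [ 539.3 -191.8  105.2] jawdir 3.77 tilt [-6.e-04  2.e-04 -1.e+00] op 21.3 F [-0.4  0.1 -0.8] q [ 0.62  0.66 -0.49  1.82  0.42  0.77 -0.02]
shift mm [ 5.2 -0.2  0.3] units [ 0.0208 -0.001   0.0012] turn units [ 0.0061 -0.0008 -0.0003]
```

```bash
python3 -m creep '[0.01,0,0,0,0,0,-1, 0.02,0,0,0,0,0,-1, 0.03,0,0,0,0,0,-1, 0.03,0,0,0,0,0,-1]'
python3 go.py 539.6 -192 81 3.5
```

```text
time: 8.6
eef_pos: [539.1, -191.8, 97.4]
ee_rot: [-0.023, 0.707, 0.023, 0.706]
ft_force: [0.3, -0.5, -0.9]
opening: 0.251
t 8.6 pos [ 539.1 -191.8   97.4] jawdir 3.77 tilt [-9.e-04  2.e-04 -1.e+00] op 21.3 F [ 0.3 -0.5 -0.9] q [ 0.62  0.67 -0.48  1.83  0.43  0.75 -0.03]
shift mm [16.4 -0.2  0.5] units [ 0.0657 -0.0009  0.002 ] turn units [ 0.0061 -0.0011 -0.0003]
```

The tip is about 10 mm into the brass hole with no resistance. Continuing to home.

```bash
python3 -m creep '[0.016,0,0.001,0,0,0,-1, 0.032,0,0.001,0,0,0,-1, 0.048,0,0.001,0,0,0,-1, 0.054,0,0.001,0,0,0,-1, 0.054,0,0.001,0,0,0,-1]'
python3 go.py 539.6 -192 81 3.5
python3 -m creep '[0.004,0,0,0,0,0,-1, 0.008,0,0,0,0,0,-1, 0.012,0,0,0,0,0,-1, 0.012,0,0,0,0,0,-1]'
python3 go.py 539.6 -192 81 3.5
```

```text
time: 9.02
eef_pos: [539.3, -191.7, 83.9]
ee_rot: [-0.023, 0.707, 0.023, 0.706]
ft_force: [0.0, -0.3, -1.7]
opening: 0.25
t 9.02 pos [ 539.3 -191.7   83.9] jawdir 3.78 tilt [-1.e-03  3.e-04 -1.e+00] op 21.3 F [ 0.  -0.3 -1.7] q [ 0.61  0.69 -0.47  1.83  0.44  0.73 -0.04]
shift mm [ 2.9 -0.3  0.2] units [ 0.0115 -0.0011  0.001 ] turn units [ 0.0062 -0.0013 -0.0005]
time: 9.35
eef_pos: [539.7, -191.9, 81.4]
ee_rot: [-0.023, 0.707, 0.023, 0.707]
ft_force: [0.2, -0.3, -1.3]
opening: 0.248
t 9.35 pos [ 539.7 -191.9   81.4] jawdir 3.77 tilt [-1.e-04  0.e+00 -1.e+00] op 21.1 F [ 0.2 -0.3 -1.3] q [ 0.61  0.69 -0.47  1.83  0.45  0.73 -0.04]
shift mm [ 0.4 -0.1 -0.1] units [ 0.0017 -0.0005 -0.0005] turn units [ 0.006  -0.0001 -0.    ]
```

```bash
python3 -m creep '[0.004,0,0,0,0,0,-1, 0.008,0,0,0,0,0,-1, 0.008,0,0,0,0,0,-1]'
python3 go.py 539.6 -192 81 3.5
```

```text
time: 9.6
eef_pos: [539.9, -191.9, 80.9]
ee_rot: [-0.024, 0.707, 0.023, 0.707]
ft_force: [-5.1, 1.2, 12.9]
opening: 0.247
t 9.6 pos [ 539.9 -191.9   80.9] jawdir 3.77 tilt [-1.e-04 -9.e-04 -1.e+00] op 21.0 F [-5.1  1.2 12.9] q [ 0.61  0.69 -0.47  1.83  0.45  0.73 -0.04]
shift mm [-0.1 -0.  -0.3] units [-0.0004 -0.0002 -0.0012] turn units [ 0.006  -0.0002  0.0011]
```

The collar is seated: upward force rose to 13 N at TCP z = 80.9, the height predicted for home. Release and look.

```bash
python3 -m creep '[-0.004,0,0,0,0,0,0.3, -0.004,0,0,0,0,0,0.3, -0.004,0,0,0,0,0,0.3, -0.004,0,0,0,0,0,0.3, -0.004,0,0,0,0,0,0.3]'
python3 -m creep '[-0.06,0,0,0,0,0,0.3, -0.14,0,0,0,0,0,0.3, -0.25,0,0,0,0,0,0.3, -0.36,0,0,0,0,0,0.3, -0.46,0,0,0,0,0,0.3]'
python3 -m creep '[0,-0.1,0,0,0,0,0.3, 0,-0.2,0,0,0,0,0.3, 0,-0.3,0,0,0,0,0.3, 0,-0.3,0,0,0,0,0.3, 0,-0.3,0,0,0,0,0.3]'
python3 - <<'E'
from h import *
import pickle
W=snap('wrist','w6.png');s=snap('side','s6.png');T=snap('top','t6.png'); pickle.dump((W,s,T,ctrl.state()),open('w6.pkl','wb'))
a=cv2.resize(s['pixels'][140:240,285:385],None,fx=4,fy=4,interpolation=cv2.INTER_CUBIC)
b=cv2.resize(W['pixels'][60:260,210:350],None,fx=2,fy=2,interpolation=cv2.INTER_CUBIC)
cv2.imwrite('pics/c6.png',np.hstack([a,b]))
S0=pickle.load(open('s0.pkl','rb'))
cv2.imwrite('pics/cmp6.png',np.hstack([cv2.resize(x['pixels'][90:310,150:310],None,fx=2.4,fy=2.4) for x in (S0['top'],T)]))
E
```

```text
time: 10.02
eef_pos: [539.7, -191.8, 80.4]
ee_rot: [-0.023, 0.707, 0.023, 0.707]
ft_force: [0.0, -0.7, 1.0]
opening: 0.65
time: 10.43
eef_pos: [539.8, -191.7, 196.9]
ee_rot: [-0.023, 0.707, 0.023, 0.707]
ft_force: [0.7, -0.0, 0.0]
opening: 0.653
time: 10.85
eef_pos: [544.2, -268.4, 195.1]
ee_rot: [-0.022, 0.707, 0.022, 0.707]
ft_force: [-0.7, 0.2, -0.3]
opening: 0.649
```

View pics/c6.png

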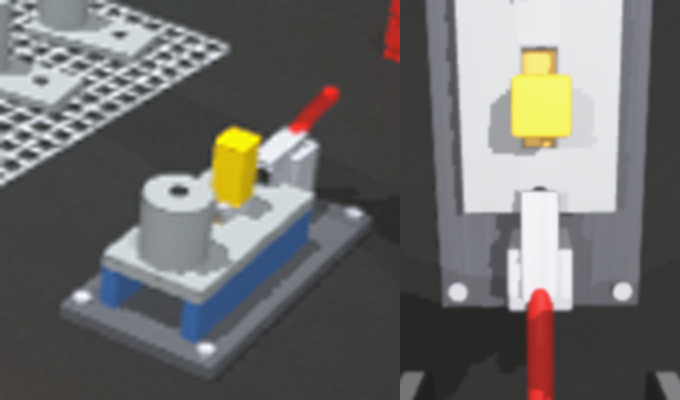

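View pics/cmp6.png

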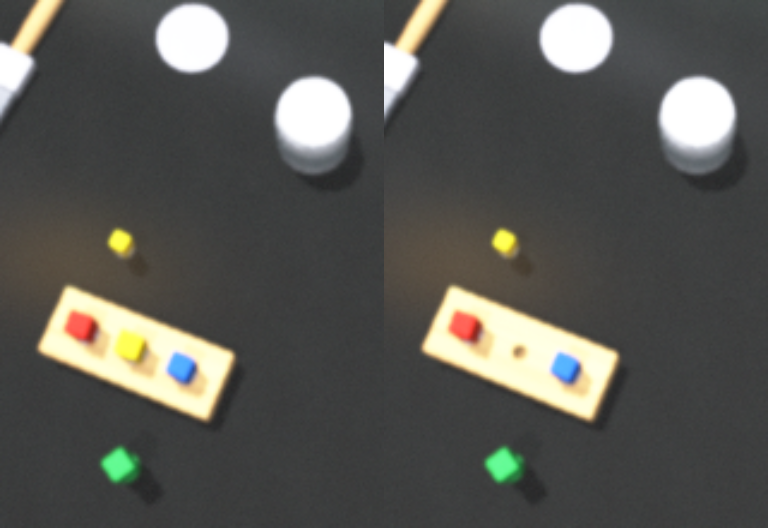

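The pin stands in the slot with its head at wrist crop (540,105), and the rack, tin and strays match the start picture. I'll check the head's height by triangulation before handing in.

```bash
python3 - <<'E'
from h import *
import pickle
W,s,T,st=pickle.load(open('w6.pkl','rb'))
def cen(s):  # yellow top: brightest yellow near jig
    return s
c=lambda p,k,o:(np.array(p,float)+.5)/k-.5+o
q=[(512,75),(569,75),(571,136),(512,136)]
w=[c((x-400,y),2,[210,60]) for x,y in q]
for z in (100,110,126): 
  P=np.array([atz(W,*p,z) for p in w]); print(z,'edge',[round(np.linalg.norm(P[(i+1)%4]-P[i]),1) for i in range(4)],P.mean(0).round(1))
# project model head corners on the side picture for home pose
a=np.radians(3.7-23.5)
h=np.array([539.4,-192.8]);
im=s['pixels'].copy(); im=cv2.resize(im[140:240,285:385],None,fx=6,fy=6,interpolation=cv2.INTER_CUBIC)
a=np.radians(3.7)
for z,col in((100,(0,0,255)),(56,(255,0,0))):
  C=[[h[0]+np.cos(a)*x-np.sin(a)*y,h[1]+np.sin(a)*x+np.cos(a)*y,z] for x,y in((11,11),(11,-11),(-11,-11),(-11,11))]
  p=((proj(s,C)-[285,140]+.5)*6-.5).astype(int); cv2.polylines(im,[p],True,col,1)
t=np.linspace(0,6.28,40)
p=((proj(s,np.c_[h[0]+13*np.cos(t),h[1]+13*np.sin(t),np.full(40,50)])-[285,140]+.5)*6-.5).astype(int); cv2.polylines(im,[p],True,(0,255,0),1)
cv2.imwrite('pics/m6.png',im)
E
```

```text
100 edge [np.float64(20.1), np.float64(20.9), np.float64(21.5), np.float64(20.9)] [ 539.9 -193.4  100. ]
110 edge [np.float64(19.2), np.float64(20.0), np.float64(20.5), np.float64(19.9)] [ 539.9 -193.4  110. ]
126 edge [np.float64(17.7), np.float64(18.4), np.float64(18.9), np.float64(18.4)] [ 539.8 -193.4  126. ]
```

View pics/m6.png

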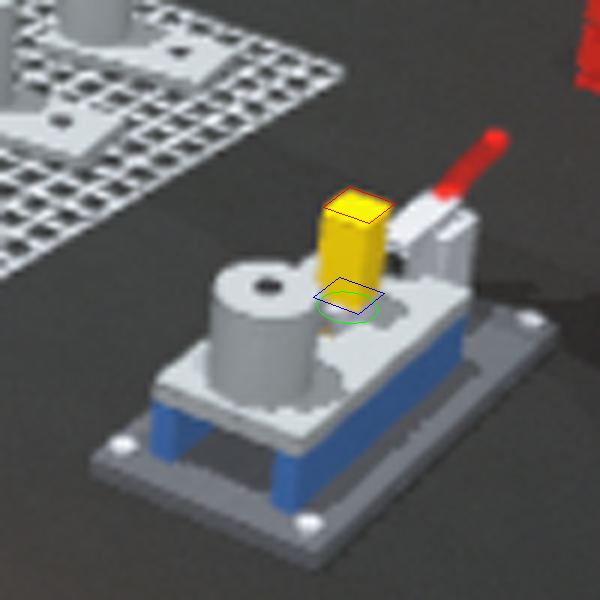

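The home-pose model overlays the pin to within about 2 px. The gripper is clear, so I'm handing in.

```bash
python3 -c "
from h import *
s=ctrl.state(); print(s['time'],s['ft_force'].round(1),s['opening'],s['eef_pos'].round(1)); workorder.sign_off()"
```

```text
11.0 [-0.  -0.1 -0.6] 0.6497168920116703 [ 544.8 -265.1  195.4]
the job is handed in; nothing more can be done
```

I moved the yellow pin from the rack's middle hole into the hole under the jig's slot, let go of it there and handed the job in at 11.0 s. No verdict is reported, so the checks below are my own.

**Insertion:** I saw the hole in the wrist picture, about 3 mm toward the clamp from the slot's centre. The pin went straight in, so I did not need to search along the slot. Contact came as a 13 N push at tool height 80.9 mm, exactly where the collar should meet the foot.

**Last checks:**
- **Position:** The pin's head is within about 1 mm of the hole position seen earlier.
- **Height and tilt:** The pin looks upright. The pin model drawn at the home pose matches the side picture to about 2 px.
- **Other things:** The red and blue pins, the tin, and the stray small yellow and green pins look the same in the before and after pictures.
- **Robot:** The gripper is open and clear, with force near zero.

**Disagreements:**
- **Cameras:** The top and wrist cameras differed by about 2 mm in x on where the hole is. I used the wrist camera, and the free insertion agreed with it.
- **Head width:** The head's top measured 20–21.5 mm instead of 22. I put that down to rounded edges and the picture's resolution.

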